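Return the treatment heads to their matching docks

TASK

Put each of the four cleaned treatment heads back on the charging dock whose black inset has the same outline as the head: standing upright and centred on the inset, with the square and the oblong head turned to line up with theirs. Carry the heads upright and set them down without dropping them, and leave the gel bottle and the cream jar standing where they are.

Things in the scene. Friction and masses are not known exactly. Their poses are not given: they have to be found in the camera images.
- head_large_round: Large round treatment head, 62 mm across, with one low steel dome on its top (57 mm high in all). Straight sides: white up to 24 mm, black up to 46 mm; the metal above lies inside the outline. 0.09 to 0.27 kg, loose, stands on the table. Origin at the centre of its underside, z up.
- head_small_round: Small round treatment head, 44 mm across, with three thin steel pins on its top (59 mm high in all). Straight sides: white up to 24 mm, black up to 46 mm; the metal above lies inside the outline. 0.09 to 0.27 kg, loose, stands on the table. Origin at the centre of its underside, z up.
- head_square: Square treatment head, 50 x 50 mm with slightly rounded corners, sides along its x and y, with four steel pins in a square on its top (60 mm high in all). Straight sides: white up to 24 mm, black up to 46 mm; the metal above lies inside the outline. 0.09 to 0.27 kg, loose, stands on the table. Origin at the centre of its underside, z up.
- head_oblong: Oblong treatment head with round ends, 68 mm long (its x) and 36 mm wide (its y), with three steel pins in a row on its top (61 mm high in all). Straight sides: white up to 24 mm, black up to 46 mm; the metal above lies inside the outline. 0.09 to 0.27 kg, loose, stands on the table. Origin at the centre of its underside, z up.
- dock_large_round: Charging dock fixed to the table: flat pale aluminium plate 90 x 90 x 8 mm with, centred in its top and flush (no rim or recess), a black round inset 68 mm across. Place for the large round head. Origin at the centre of the underside, z up; the head stands 8 mm above it.
- dock_small_round: Charging dock fixed to the table: flat pale aluminium plate 90 x 90 x 8 mm with, centred in its top and flush (no rim or recess), a black round inset 50 mm across. Place for the small round head. Origin at the centre of the underside, z up; the head stands 8 mm above it.
- dock_square: Charging dock fixed to the table: flat pale aluminium plate 90 x 90 x 8 mm with, centred in its top and flush (no rim or recess), a black square inset 56 x 56 mm, sides along its x and y. Place for the square head. Origin at the centre of the underside, z up; the head stands 8 mm above it.
- dock_oblong: Charging dock fixed to the table: flat pale aluminium plate 90 x 90 x 8 mm with, centred in its top and flush (no rim or recess), a black oblong inset with round ends, 74 mm long (its x) and 42 mm wide (its y). Place for the oblong head. Origin at the centre of the underside, z up; the head stands 8 mm above it.
- gel_bottle: Bystander: clear plastic gel bottle with white cap, 44 mm across, 110 mm tall, loose and upright. Origin at the centre of its underside.
- cream_jar: Bystander: amber glass cream jar with white lid, 54 mm across, 50 mm tall, loose and upright. Origin at the centre of its underside.
Things that resemble listed ones, but are neither listed nor needed, are in the scene too. Leave any blue or yellow look-alike of the head_small_round alone.

How it is judged:
By the outcome, as a careful person would: the job done as asked, in the order asked, and still so for the second after the job is handed in, with the robot touching nothing.
It also fails if it takes over 118 s, if anything falls off the work surface, if the arm or the gripper's body presses on something with over 40 N, if the wrist force passes 120 N, or if a joint passes its speed limit or range.

ROBOT

A 6-joint arm with a two-finger parallel gripper is mounted at the origin on the work surface. World frame = base frame: x ahead of the robot, y to its left, z up, the work surface at z = 0. Lengths are in m, angles in rad, forces in N, time in s.
With the tool pointing down it reaches from about 0.275 to 0.875 m from the base axis. Payload 12.5 kg.
Tool frame: the origin (TCP) lies on the centre line of the jaws, within the pads' length; the fingertips stand r.finger_overhang ahead of it and the grasp point (between the pads) lies 3 mm ahead of it (r.finger_overhang is the distance from the TCP to the fingertips, in m); z points along the fingers, y is the direction in which the jaws open and shut (so a half turn about z gives the same grasp; the last joint's range is limited). The gripper opens to 85 mm and grips with 20 to 120 N. Pads are 22 mm wide; open, the fingers measure 114 mm over their backs; the gripper's body (76 mm by 85 mm) begins 54 mm behind the grasp point. The pads swing forward as they close: fully open they stand 13 mm farther back than shut.
Start: joints at [-1.279, 0.351, 1.652, -0, 1.139, -0.085], TCP at [0.202, -0.511, 0.223] pointing down, gripper open.
Joint ranges: [-2.75, 2.75], [-0.79, 2.1], [0.01, 2.65], [-1.57, 4.71], [0.07, 3.14], [-2.87, 2.87]. Speed limits (rad/s): [2.22, 2.22, 2.79, 3.14, 3.14, 3.14].

INTERFACE

Orientations are given as a unit quaternion [x, y, z, w].
In Python, from cell import r, optics gives the robot as it stands. The module is installed in compiled form; this text tells all that it offers. Calls block until the motion is done:
- r.move_to(position, orientation): joint-space move of the TCP to a pose.
- r.move_linear(position, rot=None, vel=0.15): straight line of the TCP; rot=None keeps the orientation; vel is the mean speed in m/s.
- r.set_joints(angles): joint-space move.
- r.set_gripper(opening, squeeze=None): opening from 0.0 (shut) to 1.0 (fully open); squeeze is the grip in N (None keeps the last); returns when the fingers have stopped.
- r.sleep(seconds).
- r.inverse_kinematics(position, orientation): joint angles nearest the present ones, or None.
- optics.get_image(name): name is "scene" or "top" or "wrist"; returns a dict with "pixels" (420x560x3 uint8, red, green, blue), "depth" (420x560 float32, m along the optical axis (not along the pixel's ray), 0 where there is no reading), "fx", "fy", "cx", "cy" (pixels), "camera_from_world" (4x4, takes a point from world to camera coordinates); the wrist camera has in their place "mount" (4x4, takes a point from camera to tool coordinates, whose origin is the TCP and whose axes are the flange's). Camera axes: x right, y down, z forward; pixel columns grow to the right and rows downward; lengths in m; the calibration is good to about 2 mm. A picture is of the moment at which its call begins: read the wrist's pose just before it.
A pose or a line that the arm cannot do raises r.PlanningError and nothing moves.
- r.hand_in(): hands the job in, once; it reports no verdict.
Readings, each from a call of its own:
- r.current_t(): time.
- r.current_q(): joint angles.
- r.current_qvel(): joint speeds.
- r.current_effort(): joint torques, N m.
- r.current_tool_pos(): TCP position.
- r.current_ee_rot(): TCP orientation.
- r.current_contact_force(): force on the tool from outside, world axes, zero at the start.
- r.current_torque(): the same for the moment, N m.
- r.current_opening(): opening from 0.0 (shut) to 1.0 (fully open).
Only numpy, scipy, OpenCV 4.12 (cv2) and the standard library are available. Lean on these libraries where they do the work, as an engineer would, in place of code of your own. Each camera call takes 0.05 s, during which the arm holds its last target. There are 200 camera calls.

## Working session

There is one attempt and no reset: what is moved stays moved. The work goes in short steps, each a Python script; the robot and the scene stay as the last script left them, time stands still between calls to the robot, and variables do not carry over. Pictures are saved under pics/ and viewed, about 12 in all and at most 16, crops included, and the job is handed in when it is done.

```bash
mkdir -p pics; ls
python3 - <<'E'
from cell import r, optics
import cv2, numpy as np
for n in ("scene","top"):
    d=optics.get_image(n); cv2.imwrite(f"pics/{n}0.png",d["pixels"][:,:,::-1]); np.savez(f"{n}0.npz",**d)
    print(n,d["fx"],d["fy"],d["cx"],d["cy"]); print(np.round(d["camera_from_world"],4), (d["depth"]>0).mean())
print(r.finger_overhang,r.current_ee_rot(),r.current_t(),r.current_opening())
E
```

```text
pics
scene 494.9473472320154 494.9473472320154 278.8103440188273 214.8946537106206
[[ 0.5291  0.8486 -0.0058 -0.2352]
 [ 0.5625 -0.3558 -0.7464 -0.2639]
 [-0.6354  0.3916 -0.6655  1.6874]
 [ 0.      0.      0.      1.    ]] 0.9958715986394557
top 516.4663555900428 516.4663555900428 270.3255636190236 203.62015096470498
[[-0.0272 -0.9996  0.0034 -0.0351]
 [-0.9863  0.0263 -0.1626  0.5289]
 [ 0.1625 -0.0078 -0.9867  1.6173]
 [ 0.      0.      0.      1.    ]] 0.9962372448979592
0.022 [ 9.82301526e-01  1.87305768e-01 -4.65047477e-05 -5.09703918e-04] 0.1 1.000678686261841
```

View pics/top0.png

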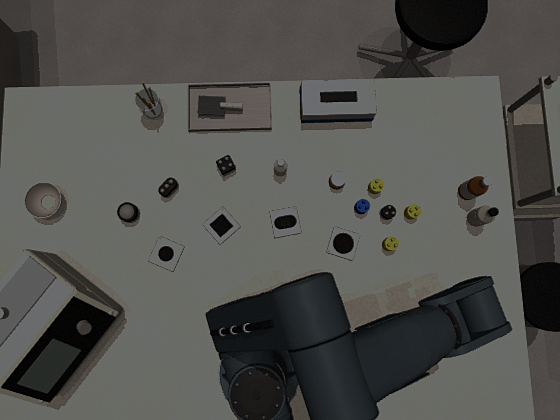

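View pics/scene0.png

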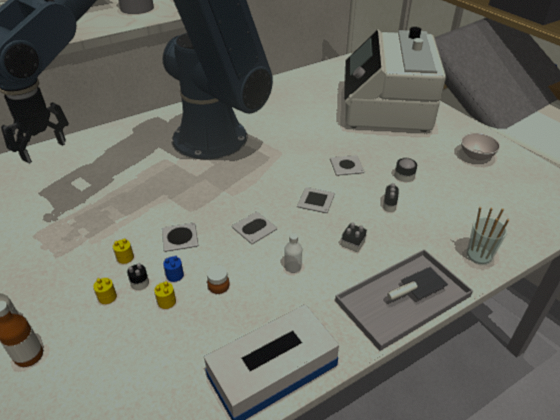

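The top view shows the docks at (166,253) small round, (222,225) square, (285,222) oblong and (343,243) large round. The heads are at (128,212) large, (168,187) oblong, (225,164) square and (388,212) small, the last one ringed by blue and yellow look-alikes. The bottle is at (281,166) and the jar at (337,181).

```bash
cat > h.py <<'E'
from cell import r, optics
import cv2, numpy as np
from scipy.spatial.transform import Rotation as R
def pose():
    T=np.eye(4); T[:3,:3]=R.from_quat(r.current_ee_rot()).as_matrix(); T[:3,3]=r.current_tool_pos(); return T
def shot(n):
    """picture with d['W'] = world_from_camera"""
    T=pose(); d=dict(optics.get_image(n))
    d["W"]=T@d["mount"] if n=="wrist" else np.linalg.inv(d["camera_from_world"])
    return d
def onplane(d,uv,z):
    uv=np.atleast_2d(np.asarray(uv,float)); v=np.c_[(uv[:,0]-d["cx"])/d["fx"],(uv[:,1]-d["cy"])/d["fy"],np.ones(len(uv))]@d["W"][:3,:3].T
    o=d["W"][:3,3]; return o+v*((z-o[2])/v[:,2])[:,None]
def proj(d,p):
    c=np.linalg.inv(d["W"]); p=np.atleast_2d(p)@c[:3,:3].T+c[:3,3]
    return np.c_[p[:,0]/p[:,2]*d["fx"]+d["cx"],p[:,1]/p[:,2]*d["fy"]+d["cy"]]
def cloud(d):
    v,u=np.mgrid[:420,:560]; z=d["depth"]
    P=np.stack([(u-d["cx"])/d["fx"]*z,(v-d["cy"])/d["fy"]*z,z],-1)@d["W"][:3,:3].T+d["W"][:3,3]
    P[z<=0]=np.nan; return P
def down(yaw):
    """tool pointing down, jaw direction (tool y) at yaw in the world"""
    y=np.array([np.cos(yaw),np.sin(yaw),0]); z=np.array([0,0,-1.]); return R.from_matrix(np.c_[np.cross(y,z),y,z]).as_quat()
E
python3 - <<'E'
from h import *
S={"dS":(166,253,.008),"dQ":(222,225,.008),"dO":(285,222,.008),"dL":(343,243,.008),"hL":(128,212,.046),"hO":(168,187,.046),"hQ":(225,164,.046),"hS":(388,212,.046),"blue":(362,206,.046),"y1":(376,186,.046),"y2":(413,212,.046),"y3":(391,244,.046),"bottle":(281,166,.1),"jar":(337,181,.05)}
d=dict(np.load("top0.npz")); d["W"]=np.linalg.inv(d["camera_from_world"]); P=cloud(d)
s=dict(np.load("scene0.npz")); s["W"]=np.linalg.inv(s["camera_from_world"]); 
for k,(u,v,z) in S.items():
    p=onplane(d,(u,v),z)[0]; w=P[v-3:v+4,u-3:u+4].reshape(-1,3)
    print(k,p.round(3),"zmed/max",np.nanmedian(w[:,2]).round(3),np.nanmax(w[:,2]).round(3),"scene px",proj(s,p)[0].round())
w=shot("wrist"); print(w["mount"].round(3),w["fx"],w["cx"],w["cy"])
q0=r.current_q()
for y in np.linspace(0,np.pi,5):
  for p in ([.6,.4,.2],[.6,-.1,.2]):
    q=r.inverse_kinematics(p,down(y)); print(y,p,None if q is None else np.round(q,2))
E
```

```text
dS [0.381 0.292 0.008] zmed/max 0.009 0.017 scene px [347. 164.]
dQ [0.467 0.11  0.008] zmed/max 0.01 0.019 scene px [315. 199.]
dO [ 0.471 -0.096  0.008] zmed/max 0.01 0.017 scene px [254. 226.]
dL [ 0.398 -0.282  0.008] zmed/max 0.01 0.019 scene px [180. 235.]
hL [0.512 0.406 0.046] zmed/max 0.055 0.065 scene px [405. 163.]
hO [0.59  0.279 0.046] zmed/max 0.049 0.07 scene px [390. 192.]
hQ [0.662 0.094 0.046] zmed/max 0.045 0.066 scene px [354. 231.]
hS [ 0.49  -0.425  0.046] zmed/max 0.048 0.064 scene px [137. 269.]
blue [ 0.512 -0.343  0.046] zmed/max 0.047 0.064 scene px [173. 261.]
y1 [ 0.576 -0.392  0.046] zmed/max 0.048 0.064 scene px [164. 287.]
y2 [ 0.488 -0.506  0.046] zmed/max 0.051 0.066 scene px [104. 282.]
y3 [ 0.387 -0.428  0.046] zmed/max 0.049 0.063 scene px [122. 244.]
bottle [ 0.637 -0.086  0.1  ] zmed/max 0.087 0.116 scene px [291. 236.]
jar [ 0.595 -0.266  0.05 ] zmed/max 0.05 0.06 scene px [217. 269.]
[[-0.001 -0.952 -0.306  0.078]
 [ 1.    -0.    -0.001 -0.   ]
 [ 0.001 -0.306  0.952 -0.152]
 [ 0.     0.     0.     1.   ]] 326.80674871863914 281.5264237723908 207.38352831187228
0.0 [0.6, 0.4, 0.2] [ 0.52  0.69  1.16 -0.    1.29  0.52]
0.0 [0.6, -0.1, 0.2] [-0.24  0.48  1.52 -0.    1.14 -0.24]
0.7853981633974483 [0.6, 0.4, 0.2] [ 0.52  0.69  1.16 -0.    1.29 -0.26]
0.7853981633974483 [0.6, -0.1, 0.2] [-0.24  0.48  1.52 -0.    1.14 -1.03]
1.5707963267948966 [0.6, 0.4, 0.2] [ 0.52  0.69  1.16 -0.    1.29 -1.05]
1.5707963267948966 [0.6, -0.1, 0.2] [-0.24  0.48  1.52 -0.    1.14 -1.81]
2.356194490192345 [0.6, 0.4, 0.2] [ 0.52  0.69  1.16 -0.    1.29 -1.83]
2.356194490192345 [0.6, -0.1, 0.2] [-0.24  0.48  1.52 -0.    1.14 -2.6 ]
3.141592653589793 [0.6, 0.4, 0.2] [ 0.52  0.69  1.16 -0.    1.29 -2.62]
3.141592653589793 [0.6, -0.1, 0.2] None
```

Run:
```python
from h import *
for i,y in enumerate((-.38,-.18,.08,.30)):
    r.move_to([.44,y,.25],down(np.pi/2)); r.sleep(.15)
    d=shot("wrist"); np.savez(f"w{i}.npz",**d); cv2.imwrite(f"pics/w{i}.png",d["pixels"][:,:,::-1])
print(r.current_t())
cv2.imwrite("pics/wm.png",np.vstack([cv2.resize(np.hstack([cv2.imread(f"pics/w{a}.png") for a in p]),(800,300)) for p in ((0,1),(2,3))]))
```

```text
5.6333
```

View pics/wm.png

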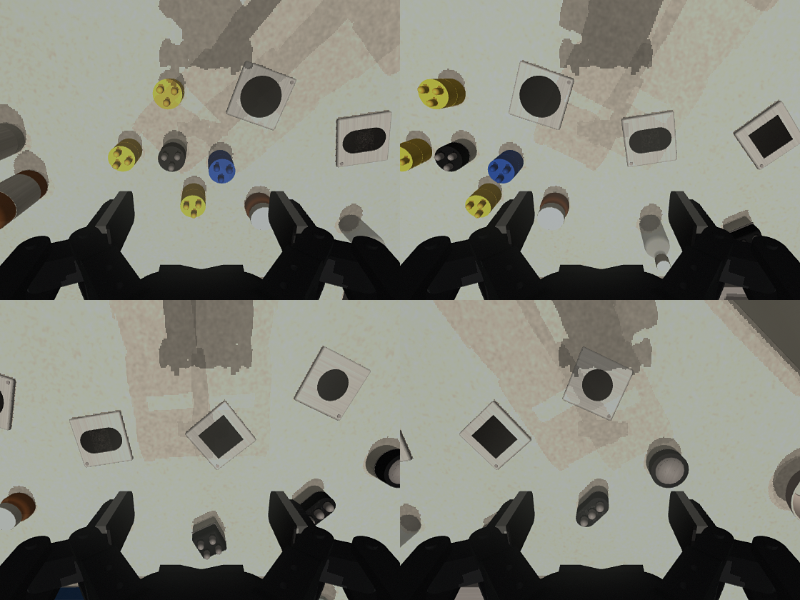

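The wrist views show all four docks clearly, with their black insets about 40 px across, and the heads with their sides visible. I'll triangulate the docks from these, then look at each head from straight above so that only its top outline shows.

```bash
cat >> h.py <<'E'
def blob(d,p,rad=45,thr=75):
    """largest dark contour near the projection of world point p; convex hull in pixels (steel pins do not dent it)"""
    m=(d["pixels"].max(2)<thr).astype(np.uint8); u,v=proj(d,p)[0]
    q=np.zeros_like(m); cv2.circle(q,(int(u),int(v)),rad,1,-1)
    m=cv2.morphologyEx(m&q,cv2.MORPH_OPEN,np.ones((3,3),np.uint8))
    c,_=cv2.findContours(m,cv2.RETR_EXTERNAL,cv2.CHAIN_APPROX_NONE)
    if not c: return None
    return cv2.convexHull(max(c,key=cv2.contourArea))[:,0].astype(float)
def shape(d,h,z):
    """hull rays onto plane z -> centre, (long, short) sides, angle of the long side, of the min-area rectangle"""
    p=onplane(d,h,z)[:,:2]; c,(a,b),t=cv2.minAreaRect((p*1000).astype(np.float32))
    if a<b: a,b,t=b,a,t+90
    m=cv2.moments((p*1000).astype(np.float32)[:,None]); g=np.array([m["m10"],m["m01"]])/m["m00"]/1000
    return g,np.array(c)/1000,np.array([a,b]),(t+90)%180-90
E
python3 - <<'E'
from h import *
D={"dS":(.381,.292,.008),"dQ":(.467,.11,.008),"dO":(.471,-.096,.008),"dL":(.398,-.282,.008)}
W=[dict(np.load(f"w{i}.npz")) for i in range(4)]
for k,p in D.items():
    L=[]
    for i,d in enumerate(W):
        u,v=proj(d,p)[0]
        if not(55<u<505 and 55<v<265): continue
        h=blob(d,p,55)
        if h is None: continue
        g,c,s,t=shape(d,h,.008); L.append((d,h)); print(k,i,"g",g.round(4),"c",c.round(4),s.round(1),round(t,1), "depthz",np.nanmedian(cloud(d)[int(v)-8:int(v)+9,int(u)-8:int(u)+9,2]).round(4))
    if len(L)>1:
        zs=np.linspace(-.02,.04,61); e=[np.ptp([shape(d,h,z)[0] for d,h in L],axis=0).max() for z in zs]
        print("   triangulated z",zs[np.argmin(e)].round(3),min(e).round(4))
E
```

```text
dS 2 g [0.3806 0.2938] c [0.3807 0.294 ] [49.  48.6] -40.5 depthz 0.0095
dS 3 g [0.3804 0.2929] c [0.3802 0.293 ] [49.  48.3] 89.9 depthz 0.0094
   triangulated z 0.01 0.0003
dQ 2 g [0.4679 0.1135] c [0.4679 0.1135] [55.4 55.4] -50.1 depthz 0.0094
dQ 3 g [0.4678 0.1128] c [0.4678 0.1128] [55.5 55.5] 40.1 depthz 0.0093
   triangulated z 0.009 0.0001
dO 1 g [ 0.4735 -0.0953] c [ 0.4736 -0.0953] [73.1 41.4] -81.1 depthz 0.0095
dO 2 g [ 0.4733 -0.096 ] c [ 0.4734 -0.0962] [73.  41.3] -80.7 depthz 0.0093
   triangulated z 0.009 0.0002
dL 0 g [ 0.3986 -0.2811] c [ 0.3984 -0.2808] [66.5 66.3] 2.9 depthz 0.0095
dL 1 g [ 0.3984 -0.2819] c [ 0.3982 -0.2819] [67.1 65.9] 89.9 depthz 0.0094
   triangulated z 0.01 0.0002
```

```bash
cat >> h.py <<'E'
MT=np.array([[-.001,-.952,-.306,.078],[1,0,-.001,0],[.001,-.306,.952,-.152]])
def look(p,z,yaw=np.pi/2,lin=False):
    """put the wrist camera straight above p with the TCP at height z, take a picture"""
    off=R.from_quat(down(yaw)).as_matrix()@MT[:,3]; t=[p[0]-off[0],p[1]-off[1],z]
    r.move_linear(t,vel=.25) if lin else r.move_to(t,down(yaw))
    r.sleep(.15); return shot("wrist")
E
python3 - <<'E'
from h import *
H={"hL":(.512,.406,.046),"hO":(.59,.279,.046),"hQ":(.662,.094,.046),"hS":(.49,-.425,.046)}
tiles=[]
for k,p in H.items():
    L=[]
    for z in (.25,.15):
        d=look(p,z,lin=z<.2); np.savez(f"{k}_{int(z*100)}.npz",**d); u,v=proj(d,p)[0].astype(int)
        h=blob(d,p,55,85); im=d["pixels"][:,:,::-1].copy()
        if h is not None:
            g,c,s,t=shape(d,h,.046); print(k,z,g.round(4),c.round(4),s.round(1),round(t,1),(u,v)); cv2.polylines(im,[h.astype(int)],True,(0,255,0))
            L.append((d["W"][2,3],np.sqrt(cv2.contourArea(h.astype(np.float32)))))
        tiles.append(cv2.resize(cv2.copyMakeBorder(im,80,80,80,80,cv2.BORDER_CONSTANT)[v:v+160,u:u+160],(200,200)))
    if len(L)==2:
        (h1,s1),(h2,s2)=L; s1+=1;s2+=1; print("  top z from the two heights",round((s2*h2-s1*h1)/(s2-s1),4))
cv2.imwrite("pics/heads.png",np.vstack([np.hstack(tiles[0::2]),np.hstack(tiles[1::2])])); print(r.current_t())
E
```

```text
hL 0.25 [0.515  0.4119] [0.5149 0.4119] [60.7 60.7] 89.9 (np.int64(281), np.int64(103))
hL 0.15 [0.5152 0.4116] [0.5154 0.4115] [62.  61.1] 90.0 (np.int64(279), np.int64(101))
  top z from the two heights 0.0502
hO 0.25 [0.5936 0.2827] [0.5935 0.2827] [67.6 35.8] -45.5 (np.int64(279), np.int64(104))
hO 0.15 [0.5938 0.2827] [0.5938 0.2828] [68.1 36.5] -43.8 (np.int64(279), np.int64(101))
  top z from the two heights 0.0544
hQ 0.25 [0.6628 0.0941] [0.663  0.0942] [49.9 49.6] -61.9 (np.int64(279), np.int64(103))
hQ 0.15 [0.663  0.0941] [0.663 0.094] [49.8 49.4] -62.3 (np.int64(280), np.int64(101))
  top z from the two heights 0.045
hS 0.25 [ 0.4929 -0.4279] [ 0.4929 -0.4279] [43.6 42.7] 0.0 (np.int64(280), np.int64(102))
hS 0.15 [ 0.4931 -0.428 ] [ 0.4931 -0.428 ] [43.9 43.1] 90.0 (np.int64(282), np.int64(101))
  top z from the two heights 0.0482
13.8333
```

View pics/heads.png

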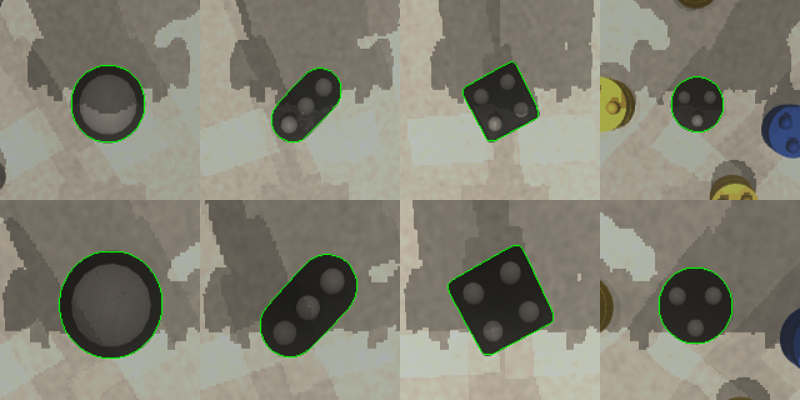

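All four head outlines are clean, and the top heights come out at 45–54 mm against the stated 46. I'll start with the small round head, jaws at −49° between its neighbours.

```bash
cat >> h.py <<'E'
ZG=.038
DOCK={"hS":(.3805,.2933),"hQ":(.4678,.1131),"hO":(.4734,-.0957),"hL":(.3985,-.2815)}
HEAD={"hS":(.493,-.428),"hQ":(.663,.0941),"hO":(.5937,.2827),"hL":(.5151,.4117)}
def pick(p,yaw,z=ZG):
    r.move_to([*p,.18],down(yaw)); r.move_linear([*p,z+.03],vel=.25); r.move_linear([*p,z],vel=.08); f0=r.current_contact_force()
    r.set_gripper(0.0,squeeze=45); print("grip",round(r.current_opening()*85,1),"mm  df",np.round(r.current_contact_force()-f0,1))
    r.move_linear([*p,z+.03],vel=.1); r.move_linear([*p,.18],vel=.3); print("lifted",round(r.current_opening()*85,1),"t",r.current_t())
def place(p,yaw,z=ZG+.0085):
    r.move_to([*p,.18],down(yaw)); r.move_linear([*p,z+.02],vel=.25); r.move_linear([*p,z+.002],vel=.05); r.sleep(.15)
    f0=r.current_contact_force()[2]
    for zz in np.arange(z+.0015,z-.0021,-.0005):
        r.move_linear([*p,zz],vel=.02); df=r.current_contact_force()[2]-f0
        if df>4: break
    print("down at",round(zz-z,4),"df",round(df,1)); r.set_gripper(1.0); r.move_linear([*p,z+.03],vel=.1); r.move_linear([*p,.18],vel=.3); print("t",r.current_t())
def ang(d,h,z):
    """long-axis angle by second moments, deg"""
    m=cv2.moments((onplane(d,h,z)[:,:2]*1000).astype(np.float32)[:,None]); return np.degrees(.5*np.arctan2(2*m["mu11"],m["mu20"]-m["mu02"]))
def check(k,z=.25):
    p=(*DOCK[k],.054); d=look(p,z); h=blob(d,p,60,85); np.savez(f"chk_{k}.npz",**d); cv2.imwrite(f"pics/chk_{k}.png",d["pixels"][:,:,::-1])
    g,c,s,t=shape(d,h,.0545); print("check",k,"err mm",((c-DOCK[k])*1000).round(1),((g-DOCK[k])*1000).round(1),s.round(1),round(t,1),"mom.angle",round(ang(d,h,.0545),1))
E
python3 - <<'E'
from h import *
for n,zz in (("hO_25",.046),("hO_15",.046)):
    d=dict(np.load(n+".npz")); print(n,ang(d,blob(d,(*HEAD["hO"],.046),55,85),zz))
for i in (1,2):
    d=dict(np.load(f"w{i}.npz")); print(i,ang(d,blob(d,(*DOCK["hO"],.008),55),.009))
y=np.radians(-49); pick(HEAD["hS"],y); place(DOCK["hS"],y); check("hS")
E
```

```text
hO_25 -44.14954721659787
hO_15 -44.1648917124208
1 -81.48085885486279
2 -81.10860820861842
grip 26.1 mm  df [-2.1  1.2  5. ]
lifted 25.9 t 18.55
down at -0.0005 df 6.9
t 25.2
check hS err mm [ 0.3 -0.4] [ 0.2 -0.3] [44.3 43.6] -0.0 mom.angle -10.6
```

Run:
```python
from h import *
d=look((.3805-.11,.2933,.05),.22); d2=None
np.savez("obl_hS.npz",**d)
a=cv2.imread("pics/chk_hS.png"); b=d["pixels"][:,:,::-1]
cv2.imwrite("pics/v_hS.png",np.hstack([cv2.resize(x[max(0,y-90):y+90,180:380],(400,360)) for x,y in ((a,103),(b,int(proj(d,(.3805,.2933,.03))[0][1])))]))
```

```text
(no output)
```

View pics/v_hS.png

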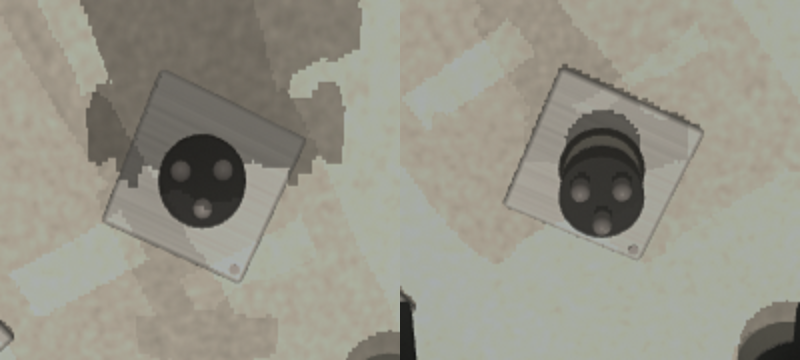

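The small head stands upright on the inset, with an even black ring around it. From 0.25 m the inset can mimic the head's outline, so later checks go lower, at TCP z 0.15. First I recheck this head from there, then the large head.

```bash
sed -i 's/def check(k,z=.25)/def check(k,z=.15)/' h.py
python3 - <<'E'
from h import *
check("hS")
pick(HEAD["hL"],0.); place(DOCK["hL"],0.); check("hL")
E
```

```text
check hS err mm [ 0.6 -0.6] [ 1.  -0.5] [44.2 43.4] 90.0 mom.angle 85.8
grip 40.4 mm  df [ 0.3 -0.9  6.1]
lifted 40.1 t 33.15
down at 0.0 df 5.1
t 39.35
check hL err mm [-0.1 -0.1] [-0.2 -0.1] [61.5 61. ] 89.9 mom.angle -85.5
```

Run:
```python
from h import *
a=np.radians
pick(HEAD["hO"],a(45.8)); place(DOCK["hO"],a(8.7)); check("hO")
pick(HEAD["hQ"],a(27.9)); place(DOCK["hQ"],a(40.0)); check("hQ")
r.move_to([.33,0.0,.30],down(np.pi/2)); print(r.current_t())
for n in ("top","scene"): cv2.imwrite(f"pics/{n}_end.png",optics.get_image(n)["pixels"][:,:,::-1])
b=lambda x,y:cv2.resize(cv2.imread(f"pics/{x}.png")[y],(400,300))
cv2.imwrite("pics/end.png",np.vstack([np.hstack([b("scene_end",np.s_[130:310,80:440]),b("top_end",np.s_[130:280,90:440])]),np.hstack([b("chk_hO",np.s_[0:210,140:420]),b("chk_hQ",np.s_[0:210,140:420])])]))
```

```text
grip 10.9 mm  df [-2.1 -1.6  6.1]
lifted 10.4 t 45.7333
down at 0.0 df 6.0
t 51.1167
check hO err mm [-0.1  0.2] [-0.1  0.2] [68.3 36.5] -80.9 mom.angle -81.2
grip 31.2 mm  df [-2.7 -1.1  5.5]
lifted 31.2 t 56.5167
down at 0.0 df 5.3
t 61.0917
check hQ err mm [0.1 0.1] [0.  0.1] [49.9 49.8] 39.9 mom.angle 80.1
63.25
```

View pics/end.png

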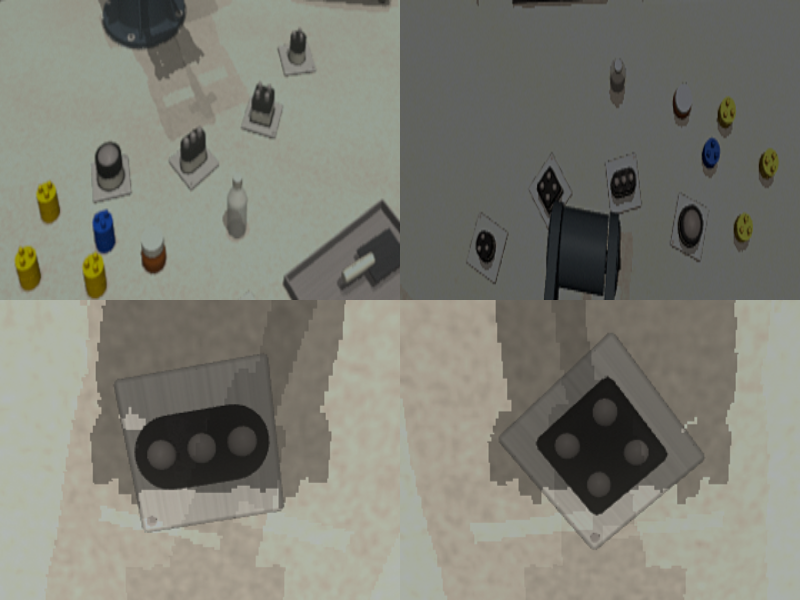

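All four heads stand upright on their matching docks, and the bottle, jar and look-alikes are where they were. Handing in.

```bash
python3 -c "
from h import *
r.hand_in()"
```

```text
the job is handed in; nothing more can be done
```

I put all four heads on their matching docks, each gripped by its sides, carried upright and lowered until contact was felt before release. The robot's clock read about 63 s at the end (limit 118 s), and the job is handed in.

**Final checks (close wrist views):** each figure is the larger of the x and y errors.

| Head | Centring error | Turn error |
|---|---|---|
| Small round | up to about 1 mm | – |
| Large round | about 0.2 mm | – |
| Oblong | about 0.2 mm | about 0.1° |
| Square | about 0.1 mm | about 0.1° |

The last scene and top pictures, checked by eye, show every head upright and the bottle, jar and blue/yellow look-alikes where they stood.

**Disagreements:**
- **Heights:** head tops measured 45–54 mm from two wrist heights, against 46 mm stated. Dock tops measured 9–10 mm, against 8 mm. Contact when setting down came within 0.5 mm of the 8.5 mm dock height I used.
- **Small round head:** the first check was from too high up, where the inset could pass for the head's outline. I repeated it lower down, and the table gives that result.

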